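Move the latching divider of a storage tray up to the tin

TASK

Close up the tin's side of the wooden storage tray: squeeze the release lever against the divider's upright grip plate, keep it squeezed while you slide the divider to the last notch on the tin's side, then let go so that it locks there. The tin and the garlic stay standing where they are in the tray.

Things in the scene. Friction and masses are not known exactly. Their poses are not given: they have to be found in the camera images.
- tray: Light-wood storage tray, fixed to the table. Origin under the centre of its box, on the table top; y along the box, x across it, away from the handle. Box 100 mm (x) by 278 mm (y), rim 39 mm, inner floor 9 mm above the table. On its -x side (out to x = -124 mm) a steel comb of six teeth and the divider's rail. A tin stands at one end, a garlic bulb at the other; which is at +y changes.
- divider (a joint): Slide of the divider along the tray's +y, m: a board across the box (5 mm thick, 62 mm high) on an aluminium bracket with a handle in front of the box. Notches at -0.056, -0.028, 0 (start), 0.028, 0.056; stops at -0.062, 0.062. Locked, it has 3.5 mm play either way; unlocked, it slides with 1 N. Let go within 10 mm of a notch, it slips into it.
- release_lever (a joint): Hinge of the release lever, rad: 0 = sprung out, pawl in a notch (locked); 0.26 = squeezed fully, at its stop, paddle upright. The pawl clears the teeth above about 0.19. Squeezing takes about 5 N at first, 10 N when full.
- divider_grip (a point): Grip centre of the handle, 115 mm above the table, 85 mm to -x of the tray's origin, moves with the divider, axes as the tray. Squeezed along x: fixed plate (36 mm wide), outer face 13 mm to +x of this point; black paddle (30 mm wide) to -x, outer face 22 mm off at rest (27 at its top), 13 squeezed. Both end 130 mm above the table. Above 90 mm nothing else is within 60 mm.
- tin_center (a point): Centre, half-way up, of the loose food tin (57 mm across, 72 mm tall), standing on the tray's floor at one end of the box, about 100 mm from the tray's centre along y.
- garlic_center (a point): Centre, half-way up, of the loose garlic bulb (60 mm across, 58 mm tall) at the other end of the box.
There are look-alikes about, which are no part of the job. What is shaped like the part that bears tin_center but turquoise is not meant.

How it is judged:
On the way:
1. the lever is held squeezed with the divider on its way, more than 15 mm from the middle notch towards the tin (value of joint release_lever above 0.15 rad and ((y of tin_center in the frame of tray above 0 m and value of joint divider above 0.015 m) or (y of tin_center in the frame of tray below 0 m and value of joint divider below -0.015 m))), for 0.1 s.
At the end, for the whole second after the job is handed in: The divider is at rest in the last notch on the tin's side (within 10 mm of it), the lever is fully sprung out (under 0.06 rad), the tin stands upright (within 10 degrees), and tin and garlic are within 20 mm of where they stood (((y of tin_center in the frame of tray above 0.05 m and value of joint divider above 0.046 m) or (y of tin_center in the frame of tray below -0.05 m and value of joint divider below -0.046 m)) and value of joint release_lever below 0.06 rad and velocity of joint divider between -0.01 and 0.01 m/s and angle between tin_center's own z axis and vertical below 0.17 rad and distance of each of tin_center, garlic_center from where it was at the start of the episode below 0.02 m); the robot touches nothing.
It also fails if it takes over 32 s, if anything falls off the work surface, if the arm or the gripper's body presses on something with over 40 N, if the wrist force passes 120 N, or if a joint passes its speed limit or range.

ROBOT

A 6-joint arm with a two-finger parallel gripper is mounted at the origin on a cart in front of the work surface, level with it; the furniture and walls round the work are solid. World frame = base frame: x ahead of the robot, y to its left, z up, the work surface at z = 0. Lengths are in m, angles in rad, forces in N, time in s.
With the tool pointing down it reaches from about 0.225 to 0.875 m from the base axis. Payload 3.4 kg.
Tool frame: the origin (TCP) lies on the centre line of the jaws, within the pads' length; the fingertips stand 11 mm ahead of it and the grasp point (between the pads) lies 8 mm behind it; z points along the fingers, y is the line along which they close (so a half turn about z gives the same grasp; the last joint's range is limited). The gripper opens to 85 mm and grips with 20 to 120 N. Pads are 22 mm wide; open, the fingers measure 114 mm over their backs; the gripper's body (76 mm by 85 mm) begins 54 mm behind the grasp point. The pads swing forward as they close: fully open they stand 13 mm farther back than shut.
Start: joints at [1.197, 0.276, 1.505, -0, 1.361, -0.121], TCP at [0.144, 0.557, 0.242] pointing down, gripper open.
Joint ranges: [-2.89, 2.89], [-0.75, 2.08], [0.22, 2.7], [-1.18, 4.32], [0.11, 2.71], [-2.7, 2.7]. Speed limits (rad/s): [2.57, 2.57, 3.14, 3.14, 3.14, 3.14].

INTERFACE

Orientations are given as a unit quaternion [w, x, y, z].
In Python, from rig import manip, eyes, job gives the robot as it stands.
- The arm moves only by the tool drive_tool, never from a script. Its argument "rows" is a list of rows, each a list of 3 entries, a list of its own where there are three numbers: the turn, a rotation vector about the world's x, y, z in rad, then the shift along the world's x, y, z in cm, then the finger opening in cm, from 0 to 8.54. A call has 1 to 8 rows; each row shifts and turns the commanded pose from where the row before left it; what a row does not reach is not made up. A row lasts 1/8 s, in which the tool goes at most 62.5 mm and 10.7 degrees, less where a joint would pass 70% of its speed; a pose out of reach is approached as far as the arm can. A call is refused whole if a number of a shift passes 6.25 or a number of a turn 0.188, either way. A call with a gripper value outside its range is refused whole. The fingers move at their own pace and stop on an object; "force" is the grip in N (left out, the last holds). Time passes only in rows, so rows that do not move let the fingers close. It gives the time, the measured TCP pose, the force, the opening and the grip force at its end, in the units of the state.
- manip.get_state(): the state, without advancing time (a new reading comes with each control period).
- eyes.get_image(name): name is "side" or "top" or "wrist"; returns the picture (384x512x3 uint8, red, green, blue); there is no depth.
- eyes.get_calibration(name): a dict with "camera_matrix" (3x3 intrinsics, pixels), "k1" (the pictures are not rectified: a ray, as slopes to the right and down, at radius r is drawn at 1 + k1 r^2 times it, then the intrinsics apply), "view" (4x4, takes a point from world to camera coordinates). Camera axes: x right, y up, looking along -z (the intrinsics and any distortion apply to the point x, -y, -z); pixel columns grow to the right and rows downward; lengths in m; the calibration is good to about 2 mm. A picture is of the moment at which its call begins: read the wrist's pose just before it. get_calibration takes no time and is no camera call; for the wrist camera it gives the pose at the moment of the call.
- job.sign_off(): hands the job in; it is judged then, once.
The state is a dict: "clock": time; "qpos": joint angles; "qd": joint speeds; "effort": joint torques, N m; "position": TCP position; "ee_rot": TCP orientation; "contact_force": force on the tool from outside, world axes, zero at the start; "moment": the same for the moment, N m; "width": finger opening in m; "gripper_force": force on a finger pad.
Only numpy, scipy, OpenCV 4.12 (cv2) and the standard library are available. Lean on these libraries where they do the work, as an engineer would, in place of code of your own. Each camera call takes 0.05 s, during which the arm holds its last target. There are 200 camera calls.

## Working session

There is one attempt and no reset: what is moved stays moved. The work goes in short steps, Python scripts to look and compute and a tool call to move; the robot and the scene stay as the last step left them, time stands still between calls to the robot, and variables do not carry over. Pictures are saved under pics/ and viewed, at most 10 in all, crops included, and the job is handed in when it is done.

Besides the shell and the picture viewer there is one more tool, called after "Emit:" as a command line: name --argument value ..., lists and objects as JSON in quotes. drive_tool: Moves the arm, as the interface text tells. Its arguments: {"type":"object","properties":{"rows":{"type":"array"},"force":{"type":"number"}},"required":["rows"]}

```bash
mkdir -p pics; cat > h.py <<'E'
import numpy as np, cv2
from rig import manip, eyes, job
def snap(n,f):
    c=eyes.get_calibration(n); im=eyes.get_image(n); cv2.imwrite('pics/'+f,im[:,:,::-1]); np.savez('pics/'+f+'.npz',**{k:np.array(v) for k,v in c.items()}); return c,im
def ray(c,uv):
    K=np.array(c['camera_matrix']);k1=float(c['k1']);V=np.array(c['view'])
    p=cv2.undistortPoints(np.array([[uv]],float),K,np.array([k1,0,0,0.]))[0,0]
    d=V[:3,:3].T@np.array([p[0],-p[1],-1]); o=-V[:3,:3].T@V[:3,3]; return o,d
def atz(c,uv,z):
    o,d=ray(c,uv); return o+d*(z-o[2])/d[2]
def proj(c,P):
    V=np.array(c['view']);q=V[:3,:3]@np.array(P)+V[:3,3];x=np.array([q[0],-q[1]])/-q[2]
    x=x*(1+float(c['k1'])*(x@x));K=np.array(c['camera_matrix']);return K[:2,:2]@x+K[:2,2]
E
python3 - <<'E'
from h import *
a=snap('top','top1.png')[1];b=snap('side','side1.png')[1]
print(manip.get_state())
E
```

```text
{'clock': 0.1, 'qpos': array([ 1.19698738e+00,  2.76557755e-01,  1.50600077e+00,  1.14489513e-06,
        1.36067190e+00, -1.20966699e-01]), 'qd': array([ 0.00058003, -0.00051644, -0.00368132,  0.00076955, -0.00102652,
       -0.00011929]), 'effort': array([ 4.04496486e-04, -4.17702627e+01, -2.46401989e+01, -3.85796739e-04,
        5.73263984e-03,  1.20827372e-05]), 'position': array([0.1436658 , 0.55631198, 0.24151364]), 'ee_rot': array([-2.01065134e-04,  1.26084719e-01,  9.92019139e-01, -7.93818431e-04]), 'contact_force': array([-0.39051131,  0.99695992, -0.37911558]), 'moment': array([-0.02352199, -0.03269442, -0.01060378]), 'gripper_force': 0.0, 'width': 0.08506608565531688}
```

View pics/top1.png

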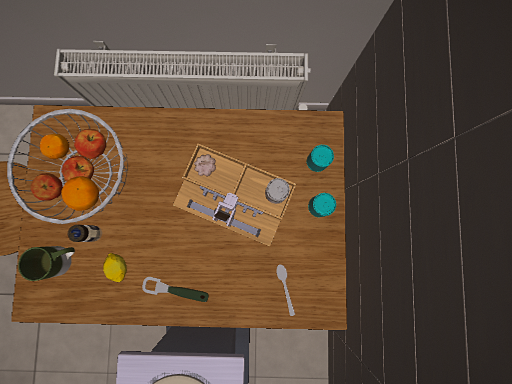

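View pics/side1.png

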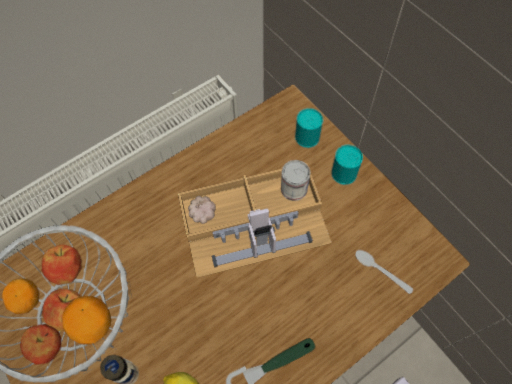

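The top view shows the tray at about (235,195). The silver tin is at (277,189), in the box's right end, and the garlic at (205,165), in the left end. The handle is at (227,208). Two turquoise tins at (321,157) and (323,204) stand outside the tray and are look-alikes, so the silver one in the tray is meant. I'll enlarge to confirm and to pick points.

```bash
python3 - <<'E'
from h import *
im=cv2.imread('pics/top1.png')[135:255,165:345]
im2=cv2.imread('pics/side1.png')[150:280,175:335]
cv2.imwrite('pics/c1.png',cv2.resize(im,(780,520),interpolation=cv2.INTER_CUBIC))
cv2.imwrite('pics/c2.png',cv2.resize(im2,(720,585),interpolation=cv2.INTER_CUBIC))
c=eyes.get_calibration('top')
for uv in [(198,145.5),(295,184),(277,189),(205,165),(227,208)]: print(uv,atz(c,uv,.039))
print(proj(c,[0.144,.557,.24]),proj(c,[0,0,0]))
E
```

```text
(198, 145.5) [ 0.68080891 -0.02847044  0.039     ]
(295, 184) [ 0.5849957  -0.28141712  0.039     ]
(277, 189) [ 0.57105696 -0.23541597  0.039     ]
(205, 165) [ 0.62954269 -0.04866562  0.039     ]
(227, 208) [ 0.51955067 -0.10883313  0.039     ]
[-141.72751789  393.24194969] [177.54173726 418.87190707]
```

View pics/c1.png

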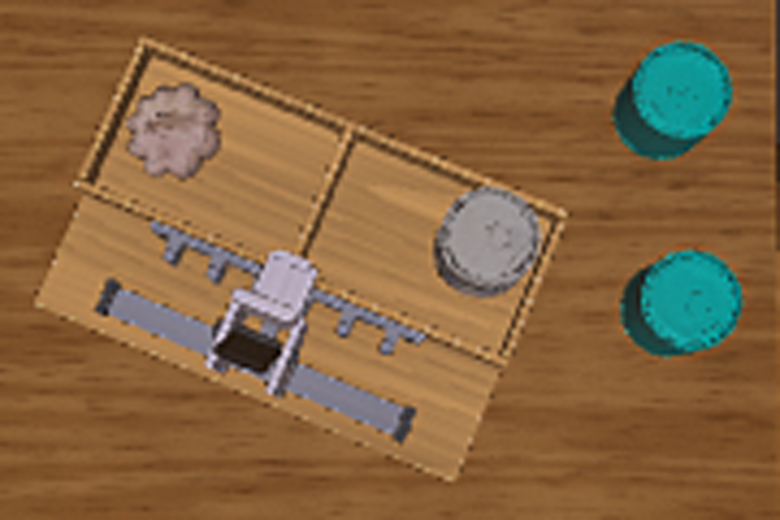

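View pics/c2.png

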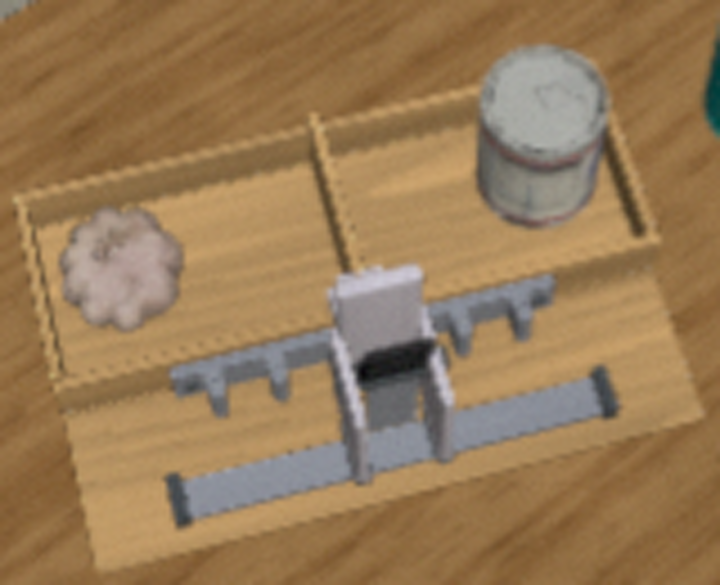

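The crops confirm it: the tin in the tray is silver-grey, at the box's right end (tray −y), and the garlic is at +y. The handle's upright plate is at crop (287,283) and the black paddle at (250,345). Next I fit the tray pose from the rim corners.

```bash
python3 - <<'E'
from h import *
from scipy.optimize import least_squares
ct=eyes.get_calibration('top');cs=eyes.get_calibration('side')
top=[(143,40),(566,212),(505,362),(78,184)]
sd=[(15,195),None,(658,238),(62,385)]
L=[(.05,.139),(.05,-.139),(-.05,-.139),(-.05,.139)]
def T(p,x,y,z): return [p[0]+np.cos(p[2])*x-np.sin(p[2])*y,p[1]+np.sin(p[2])*x+np.cos(p[2])*y,z]
def f(p):
    r=[]
    for (x,y),a,b in zip(L,top,sd):
        r.append(proj(ct,T(p,x,y,.039))-(np.array(a)/4.3333+[165,135]-0.4))
        if b: r.append(proj(cs,T(p,x,y,.039))-(np.array(b)/4.5+[175,150]-0.4))
    return np.concatenate(r)
s=least_squares(f,[.6,-.15,0]);p=s.x;print(p,np.degrees(p[2]),s.fun.round(1))
for dv in (0,-.056): print('grip',T(p,-.085,dv,.115))
# check plate top centre & paddle
for c,o,k in((ct,(165,135),4.3333),(cs,(175,150),4.5)):
    for x in(.013,-.0,-.027): print([((proj(c,T(p,-.085+x,y,.13))+.4-np.array(o))*k).round() for y in(-.018,.018)])
c=np.cos(p[2]);sn=np.sin(p[2])
# tool y along tray x, z down
st=manip.get_state();print(st['position'])
from scipy.spatial.transform import Rotation as R
q=st['ee_rot'];M=R.from_quat(q,scalar_first=True).as_matrix();print(M.round(3))
print('tooly yaw',np.degrees(np.arctan2(M[1,1],M[0,1])))
E
```

```text
[ 0.59308444 -0.13854593 -0.37402341] -21.42996294191237 [ 0.1 -1.9 -0.2  0.2  1.7 -1.   1.2  0.5  1.3  0.8 -0.5 -0.2 -1.4  1.8]
grip [np.float64(0.5139609219860946), np.float64(-0.107490020547005), 0.115]
grip [np.float64(0.49350055859890707), np.float64(-0.15961845357605584), 0.115]
[array([299., 306.]), array([236., 280.])]
[array([289., 329.]), array([227., 303.])]
[array([269., 376.]), array([206., 350.])]
[array([419., 261.]), array([331., 283.])]
[array([428., 290.]), array([340., 312.])]
[array([446., 350.]), array([357., 373.])]
[0.1436658  0.55631198 0.24151364]
[[-0.968  0.25  -0.001]
 [ 0.25   0.968 -0.002]
 [ 0.    -0.002 -1.   ]]
tooly yaw 75.5132018429476
```

Emit:
drive_tool --rows '[[[0,0,-0.1208],[2.64,-4.74,0],8.5],[[0,0,-0.1208],[2.64,-4.74,0],8.5],[[0,0,-0.1208],[2.64,-4.74,0],8.5],[[0,0,-0.1208],[2.64,-4.74,0],8.5],[[0,0,-0.1208],[2.64,-4.74,0],8.5],[[0,0,-0.1208],[2.64,-4.74,0],8.5],[[0,0,-0.1208],[2.64,-4.74,0],8.5],[[0,0,-0.1208],[2.64,-4.74,0],8.5]]'

```text
clock: 1.1
position: [0.3554, 0.1759, 0.2422]
ee_rot: [0.0, 0.574, 0.819, 0.0]
contact_force: [0.1, 1.1, 0.2]
width: 0.085
gripper_force: 0.0
```

Emit:
drive_tool --rows '[[[0,0,-0.1208],[2.64,-4.74,0],8.5],[[0,0,-0.1208],[2.64,-4.74,0],8.5],[[0,0,-0.1208],[2.64,-4.74,0],8.5],[[0,0,-0.1208],[2.64,-4.74,0],8.5],[[0,0,-0.1208],[2.64,-4.74,0],8.5],[[0,0,-0.1208],[2.64,-4.74,0],8.5],[[0,0,0],[0,0,0],8.5],[[0,0,0],[0,0,0],8.5]]'

```text
clock: 2.1
position: [0.5127, -0.1064, 0.2417]
ee_rot: [-0.001, 0.826, 0.564, -0.0]
contact_force: [0.1, 0.5, -0.5]
width: 0.0845
gripper_force: 0.0
```

```bash
python3 - <<'E'
from h import *
c,im=snap('wrist','w1.png')
cv2.imwrite('pics/w1b.png',cv2.resize(im[:,:,::-1],(800,600),interpolation=cv2.INTER_CUBIC))
s=manip.get_state();print(s['clock'],s['position'],s['ee_rot'],s['qpos'])
E
```

```text
2.15 [ 0.51254548 -0.10592705  0.2419137 ] [-8.43783866e-04  8.25781964e-01  5.63988776e-01 -3.09958634e-04] [-3.37132890e-01  1.99211782e-01  1.61124967e+00  5.15532908e-04
  1.33285784e+00  3.51245892e-02]
```

View pics/w1b.png

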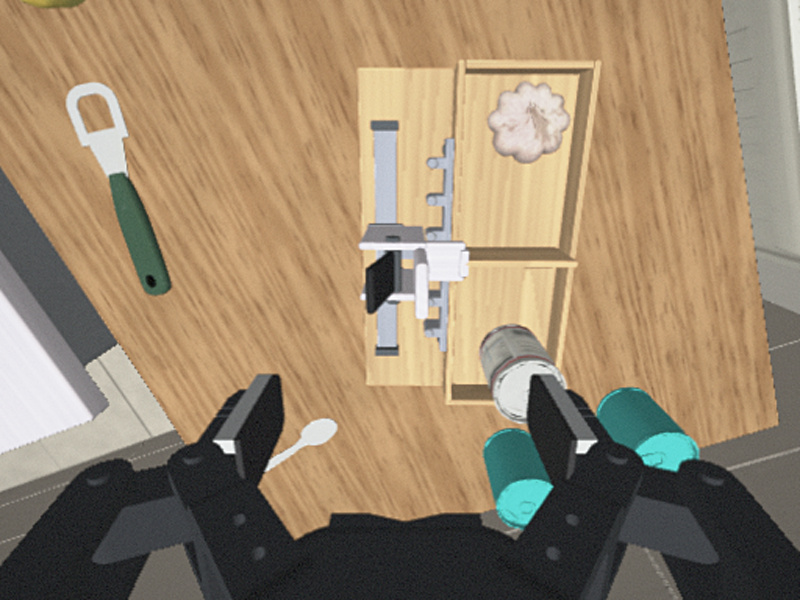

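The wrist view shows the plate's top edge running from about (421,250) to (421,318), with the black paddle at (380,283). The tin and garlic are in place. I'll compare these with the projected model.

```bash
python3 - <<'E'
from h import *
from scipy.optimize import least_squares
c=dict(np.load('pics/w1.png.npz'))
p0=np.array([.59308,-.13855,-.37402])
def T(p,x,y,z): return [p[0]+np.cos(p[2])*x-np.sin(p[2])*y,p[1]+np.sin(p[2])*x+np.cos(p[2])*y,z]
k=800/512
g=lambda p,*a:proj(c,T(p,*a))*k
def show(p):
    print('corners',[g(p,x,y,.039).round() for x,y in[(.05,.139),(.05,-.139),(-.05,-.139),(-.05,.139)]])
    print('plate out top',[g(p,-.072,y,.13).round() for y in(.018,-.018)],'low',[g(p,-.072,y,.1).round() for y in(.018,-.018)])
    print('paddle top',[g(p,-.112,y,.13).round() for y in(.015,-.015)])
    print('board top', [g(p,x,0,.062+.009).round() for x in (-.05,.05)])
show(p0)
obs=[((.05,.139),(600,62)),((-.05,.139),(461,61)),((-.05,-.139),(447,403))]
f=lambda p:np.concatenate([g(p,*a,.039)-b for a,b in obs])
s=least_squares(f,p0);print(s.x,s.fun.round(1));show(s.x)
# fit grip yaw fixed from plate top outer corners
for uv in[(428,262),(428,318),(414,318)]: print(atz(c,np.array(uv)/k,.13))
print(-np.array(c['view'])[:3,:3].T@np.array(c['view'])[:3,3])
im=cv2.imread('pics/w1.png')[130:230,215:315];cv2.imwrite('pics/w1c.png',cv2.resize(im,(600,600),interpolation=cv2.INTER_CUBIC))
E
```

```text
corners [array([603.,  61.]), array([557., 406.]), array([446., 406.]), array([459.,  61.])]
plate out top [array([431., 263.]), array([429., 320.])] low [array([428., 251.]), array([427., 303.])]
paddle top [array([362., 268.]), array([364., 315.])]
board top [array([456., 266.]), array([594., 267.])]
[ 0.59308107 -0.13854971 -0.37401076] [ 3.  -1.4 -2.3 -0.1 -1.   3.1]
corners [array([603.,  61.]), array([557., 406.]), array([446., 406.]), array([459.,  61.])]
plate out top [array([431., 263.]), array([429., 320.])] low [array([428., 251.]), array([427., 303.])]
paddle top [array([362., 268.]), array([364., 315.])]
board top [array([456., 266.]), array([594., 267.])]
[ 0.53147703 -0.09430819  0.13      ]
[ 0.51918973 -0.12735391  0.13      ]
[ 0.51122807 -0.12424786  0.13      ]
[ 0.54264449 -0.03051175  0.37314695]
```

View pics/w1c.png

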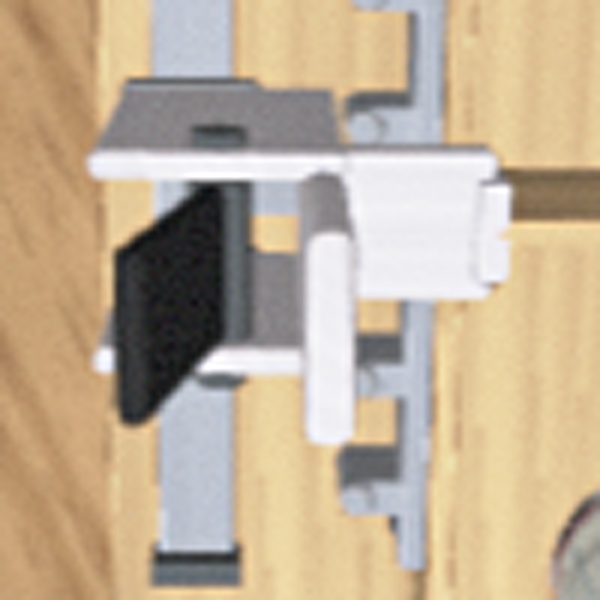

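The model agrees with the picture within about 2 mm. Going down and squeezing.

Emit:
drive_tool --rows '[[[0,0,0],[0.1,-0.1,-3.3],8.5],[[0,0,0],[0,0,-3.3],8.5],[[0,0,0],[0,0,-3.3],8.5],[[0,0,0],[0,0,-3.3],8.5],[[0,0,0],[0,0,0],8.5],[[0,0,0],[0,0,0],6]]' --force 40

```text
clock: 2.9
position: [0.515, -0.1073, 0.1116]
ee_rot: [0.001, 0.826, 0.564, 0.001]
contact_force: [1.0, 1.3, 0.0]
width: 0.0696
gripper_force: 0.0
```

Emit:
drive_tool --rows '[[[0,0,0],[0,0,0],2],[[0,0,0],[0,0,0],2],[[0,0,0],[0,0,0],2],[[0,0,0],[0,0,0],2],[[0,0,0],[0,0,0],2],[[0,0,0],[0,0,0],2]]'

```text
clock: 3.65
position: [0.5134, -0.1073, 0.1115]
ee_rot: [-0.001, 0.826, 0.563, -0.0]
contact_force: [-3.5, 2.3, 6.2]
width: 0.0246
gripper_force: 44.9
```

Emit:
drive_tool --rows '[[[0,0,0],[-0.256,-0.652,0],2],[[0,0,0],[-0.256,-0.652,0],2],[[0,0,0],[-0.256,-0.652,0],2],[[0,0,0],[-0.256,-0.652,0],2],[[0,0,0],[-0.256,-0.652,0],2],[[0,0,0],[-0.256,-0.652,0],2],[[0,0,0],[-0.256,-0.652,0],2],[[0,0,0],[-0.256,-0.652,0],2]]'

```text
clock: 4.65
position: [0.4927, -0.1595, 0.1115]
ee_rot: [-0.001, 0.826, 0.563, -0.0]
contact_force: [-3.4, 2.3, 5.7]
width: 0.0249
gripper_force: 44.8
```

Emit:
drive_tool --rows '[[[0,0,0],[0,0,0],2],[[0,0,0],[0,0,0],2]]'

```text
clock: 4.9
position: [0.4926, -0.1598, 0.1115]
ee_rot: [-0.001, 0.826, 0.563, -0.001]
contact_force: [-3.8, 0.9, 5.6]
width: 0.0251
gripper_force: 44.8
```

```bash
python3 - <<'E'
from h import *
a=snap('top','top2.png')[1][135:255,165:345,::-1];b=snap('side','side2.png')[1][150:280,175:335,::-1]
cv2.imwrite('pics/t2.png',np.vstack([cv2.resize(a,(450,300)),cv2.resize(b,(450,300))]))
s=manip.get_state();print(s['clock'],s['position'],s['contact_force'],s['width'])
E
```

```text
5.0 [ 0.49264852 -0.15974229  0.11152757] [-3.39936741  0.95996467  5.96418452] 0.024899533238570488
```

View pics/t2.png

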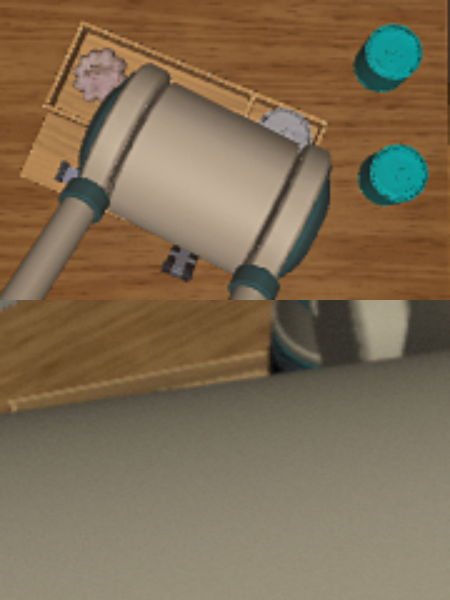

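The arm hides most of the tray, but the board shows at (255,97), right beside the tin. The divider moved with the gripper, so I'll release and retreat.

Emit:
drive_tool --rows '[[[0,0,0],[0,0,0],4],[[0,0,0],[0,0,0],6],[[0,0,0],[0,0,0],8.5],[[0,0,0],[0,0,0],8.5],[[0,0,0],[0,0,0],8.5],[[0,0,0],[0,0,0],8.5]]'

```text
clock: 5.75
position: [0.4943, -0.1601, 0.1105]
ee_rot: [0.0, 0.826, 0.564, 0.0]
contact_force: [-0.3, -0.3, -0.5]
width: 0.0852
gripper_force: 0.0
```

Emit:
drive_tool --rows '[[[0,0,0],[0,0,2],8.5],[[0,0,0],[0,0,4],8.5],[[0,0,0],[0,0,5],8.5],[[0,0,0],[0,0,5],8.5],[[0,0,0],[-4,3,2],8.5],[[0,0,0],[-4,3,0],8.5],[[0,0,0],[0,0,0],8.5],[[0,0,0],[0,0,0],8.5]]'

```text
clock: 6.75
position: [0.4145, -0.1003, 0.2906]
ee_rot: [0.001, 0.826, 0.564, 0.0]
contact_force: [0.8, 0.3, -0.3]
width: 0.0853
gripper_force: 0.0
```

```bash
python3 - <<'E'
from h import *
c,im=snap('wrist','w2.png')
cv2.imwrite('pics/w2b.png',cv2.resize(im[:,:,::-1],(800,600),interpolation=cv2.INTER_CUBIC))
s=manip.get_state();print(s['clock'],s['position'],s['contact_force'],s['width'])
p=np.array([.59308,-.13855,-.37402]);k=800/512
def T(x,y,z): return [p[0]+np.cos(p[2])*x-np.sin(p[2])*y,p[1]+np.sin(p[2])*x+np.cos(p[2])*y,z]
for n,a in dict(plate1=(-.072,-.038,.13),plate2=(-.072,-.074,.13),pad1=(-.112,-.041,.13),pad2=(-.112,-.071,.13),padsq=(-.098,-.071,.13)).items(): print(n,(proj(c,T(*a))*k).round())
E
```

```text
6.8 [ 0.41479078 -0.10054353  0.29040435] [-0.29299997 -0.48244023 -0.16576391] 0.08486260430259397
plate1 [557. 281.]
plate2 [551. 327.]
pad1 [500. 285.]
pad2 [497. 323.]
padsq [516. 323.]
```

View pics/w2b.png

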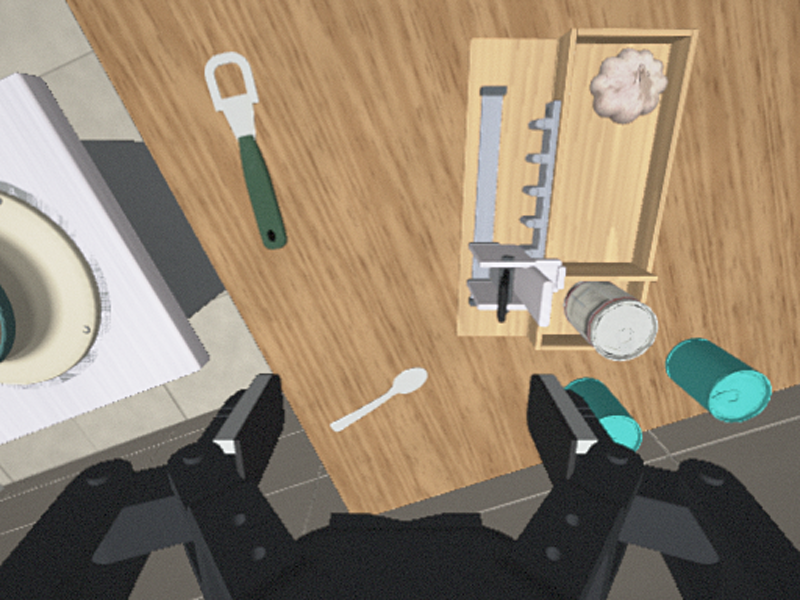

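The plate end at (550,326) and the paddle at (499,321) match the model for the last notch with the lever sprung out. The tin and garlic are standing. Handing in.

```bash
python3 -c "
from rig import job
print(job.sign_off())"
```

```text
the job is handed in; nothing more can be done
None
```

The divider is in the last notch on the tin's side (tray −y) with the lever sprung out, the tin and garlic are standing, and the job is handed in; the sign-off returned no verdict, so this rests on my last wrist picture.

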